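# Retain the starter body and offer up the solid plunger

## Task

Lay the clamp bar across the two notched posts of the starter-motor fixture, down in both notches, and let it go. Then lift the two look-alike solenoid plungers in turn out of the tray to feel which is the heavier (the solid one); the lighter one must be left standing in the tray. Finish while still holding the heavier one upright and still, a few centimetres over the open mouth of the solenoid and centred on it, touching nothing else; stand any plunger you put down upright, and do not disturb the other things on the bench.

Things in the scene. Friction and masses are not known exactly. Their poses are not given: they have to be found in the camera images.
- fixture: fixed fixture: base plate 150 x 172 x 12 mm, upright starter-motor barrel (72 mm wide, boss 97 mm up) between two posts at y = +70 and -70 mm (44 mm in x, 20 in y). Each post's top has a notch along y, 28 mm wide, 10 deep, floor 100 mm above the bench. Solenoid barrel (48 mm wide, 82 high) at x = -66 mm, on the robot's side. Origin on the bench under the motor's axis, z up
- bar_seat (a point): point midway between the two notches, level with their floors; axes as the fixture's: where the bar's origin comes to lie
- mouth (a point): centre of the solenoid's open mouth (34 mm across, facing up), level with its rim 82 mm above the bench
- bar: loose steel clamp bar, about 0.45 kg, lying flat on the bench: 180 mm long along its y, 20 mm wide along x, 12 mm thick, with an upright grip lug in the middle of its top (40 mm along y, 16 along x, from 12 to 46 mm above the underside). Origin at the centre of the underside, z up; the same either way round
- tray: shallow open aluminium tray, fixed, 120 mm along x, 210 mm along y, walls 4 mm thick and 16 mm high, floor 4 mm thick. Origin on the bench under its centre, z up
- plunger_a: one of two outwardly identical bare steel plungers standing in the tray, about 100 mm apart along its y, in either place: body 30 mm wide, 54 high, then a 16 mm neck and a 24 mm head, 68 mm high overall. Origin at the centre of the underside, z up. One is solid (0.33 to 0.45 kg), one hollow (0.13 to 0.17 kg)
- plunger_b: the other plunger; same shape, size and axes as plunger_a
- bolt_tin: round open tin of bolts, 90 mm across, 42 high; a bystander, leave alone
- bearing: ball-bearing ring lying flat, 44 mm across, 14 high; a bystander, leave alone
- screwdriver: screwdriver lying on the bench; a bystander, leave alone
- wrench: wrench lying on the bench; a bystander, leave alone
- socket: steel socket standing, 26 mm across, 38 high; a bystander, leave alone
- big_bolt: dark bolt standing on its head, head 24 mm across, 43 high; a bystander, leave alone
There are look-alikes about, which are no part of the job. What is shaped like the plunger_a but orange is not meant.

How it is judged (in metres and radians):
On the way, in this order (a step that is already met when the one before it is completed fails the run):
1. the clamp bar lies down in both notches, let go (horizontal distance between bar and bar_seat below 0.015 m and x of bar in the frame of fixture between -0.008 and 0.008 m and z of bar in the frame of bar_seat between -0.004 and 0.004 m and angle between the y axis of bar and the y axis of fixture, either way round below 0.12 rad and angle between bar's own z axis and vertical below 0.06 rad and contact force between bar and the fingers below 0.2 N), for 0.2 s.
2. the lighter plunger has been lifted clear of the tray (the one still standing presses on the tray with the greater weight) (((height (world z) of plunger_a above 0.025 m and contact force between plunger_a and the fingers above 0.5 N and contact force between plunger_b and tray above 2.4 N) or (height (world z) of plunger_b above 0.025 m and contact force between plunger_b and the fingers above 0.5 N and contact force between plunger_a and tray above 2.4 N))), for 0.1 s.
3. both plungers stand in the tray, let go (x of plunger_a in the frame of tray between -0.05 and 0.05 m and y of plunger_a in the frame of tray between -0.095 and 0.095 m and height (world z) of each of plunger_a, plunger_b below 0.01 m and angle between each of plunger_a, plunger_b's own z axis and vertical below 0.1 rad and contact force between each of plunger_a, plunger_b and the fingers below 0.2 N and linear speed of each of plunger_a, plunger_b below 0.03 m/s and x of plunger_b in the frame of tray between -0.05 and 0.05 m and y of plunger_b in the frame of tray between -0.095 and 0.095 m), for 0.1 s.
At the end, for the whole second after the job is handed in: Bar let go in both notches (15 mm along, 8 mm across, 4 mm high, level 0.06 rad). Lighter plunger let go, still, upright (0.1 rad) in the tray. Heavier one in the fingers, still, upright (0.2 rad), within 20 mm of the mouth's axis, underside 12 to 130 mm above it, touching nothing else (all of step 1 and ((x of plunger_a in the frame of tray between -0.05 and 0.05 m and y of plunger_a in the frame of tray between -0.095 and 0.095 m and height (world z) of plunger_a below 0.01 m and angle between plunger_a's own z axis and vertical below 0.1 rad and contact force between plunger_a and the fingers below 0.2 N and linear speed of each of plunger_a, plunger_b below 0.03 m/s and contact force between plunger_a and tray below 2.4 N and contact force between plunger_b and the fingers above 2 N and horizontal distance between plunger_b and mouth below 0.02 m and z of plunger_b in the frame of mouth between 0.012 and 0.13 m and angle between plunger_b's own z axis and vertical below 0.2 rad and contact force between plunger_b and fixture below 0.2 N and contact force between plunger_b and bar below 0.2 N and contact force between plunger_b and plunger_a below 0.2 N) or (x of plunger_b in the frame of tray between -0.05 and 0.05 m and y of plunger_b in the frame of tray between -0.095 and 0.095 m and height (world z) of plunger_b below 0.01 m and angle between plunger_b's own z axis and vertical below 0.1 rad and contact force between plunger_b and the fingers below 0.2 N and linear speed of each of plunger_b, plunger_a below 0.03 m/s and contact force between plunger_b and tray below 2.4 N and contact force between plunger_a and the fingers above 2 N and horizontal distance between plunger_a and mouth below 0.02 m and z of plunger_a in the frame of mouth between 0.012 and 0.13 m and angle between plunger_a's own z axis and vertical below 0.2 rad and contact force between plunger_a and fixture below 0.2 N and contact force between plunger_a and bar below 0.2 N and contact force between plunger_a and plunger_b below 0.2 N))); the arm keeps its last pose, push and grip.
It fails at once if a plunger is tipped over (angle between any of plunger_a, plunger_b's own z axis and vertical above 0.7 rad).
It fails at once if a bystander is moved more than 25 mm (distance of any of bolt_tin, bearing, screwdriver, wrench, socket, big_bolt from where it was at the start of the episode above 0.025 m).
It also fails if it takes over 72 s, if anything falls off the work surface, if the arm or the gripper's body presses on something with over 40 N, if the wrist force passes 120 N, or if a joint passes its speed limit or range.

## Robot

A 6-joint arm with a two-finger parallel gripper is mounted at the origin on the work surface. World frame = base frame: x ahead of the robot, y to its left, z up, the work surface at z = 0. Lengths are in mm, angles in rad, forces in N, time in s.
With the tool pointing down it reaches from about 250 to 800 mm from the base axis. Payload 8.5 kg.
Tool frame: the origin (TCP) lies midway between the tips of the shut fingers; the grasp point (between the pads) lies ctrl.grip_depth behind it (ctrl.grip_depth is the distance from the TCP to the grasp point, in mm); z points along the fingers, y is the line along which they close (so a half turn about z gives the same grasp; the last joint's range is limited). The gripper opens to 85 mm and grips with 20 to 120 N. Pads are 22 mm wide; open, the fingers measure 114 mm over their backs; the gripper's body (76 mm by 85 mm) begins 54 mm behind the grasp point. The pads swing forward as they close: fully open they stand 13 mm farther back than shut.
Start: joints at [1.268, 0.238, -0.013, 1.319, 0, 1.571], TCP at [156.537, 501.074, 231.276] pointing down, gripper open.
Joint ranges: [-2.66, 2.66], [-1.03, 1.9], [-1.14, 1.46], [-1.82, 2.27], [-1.45, 1.34], [-3.14, 3.14]. Speed limits (rad/s): [2.22, 2.22, 2.79, 3.14, 3.14, 3.14].

## Interface

Orientations are given as a rotation vector (axis times angle).
In Python, from rig import ctrl, optics, order gives the robot as it stands. The module is installed in compiled form; this text tells all that it offers.
- The arm moves only by the tool step_arm, never from a script. Its argument "rows" is one flat list of numbers, 5 for each row, row after row: the closure, from 0 (fully open) to 1 (shut), then the shift along the tool's x, y, z in m, then the turn about the tool's z in rad. In form: [claw, x, y, z, spin, claw, x, y, z, spin, ...]. A call has 1 to 20 rows; each row is the pose to reach, as a shift and turn from the pose commanded when the call began, along the tool's axes at that moment; what a row does not reach only later rows make up. A row lasts 1/8 s, in which the tool goes at most 62.5 mm and 10.7 degrees, less where a joint would pass 70% of its speed; a pose out of reach is approached as far as the arm can. A call with a gripper value outside its range is refused whole. The fingers move at their own pace and stop on an object; the grip force is fixed at half the most. Time passes only in rows, so rows that repeat a pose let the fingers close. It gives the time, the measured TCP pose, the force and the opening at its end, in the units of the state.
- ctrl.observe(): the state, without advancing time (a new reading comes with each control period).
- optics.grab_frame(name): name is "scene" or "side" or "wrist"; returns the picture (480x640x3 uint8, red, green, blue); there is no depth.
- optics.camera_params(name): a dict with "K" (3x3 intrinsics, pixels), "pose" (4x4, takes a point from camera to world coordinates); the wrist camera has in their place "T_tool_cam" (4x4, takes a point from camera to tool coordinates, whose origin is the TCP and whose axes are the flange's). Camera axes: x right, y down, z forward; pixel columns grow to the right and rows downward; lengths in mm; the calibration is good to about 2 mm. A picture is of the moment at which its call begins: read the wrist's pose just before it. camera_params takes no time and is no camera call.
- order.close_job(): hands the job in, once; it reports no verdict.
The state is a dict: "clock": time; "q": joint angles; "joint_velocities": joint speeds; "effort": joint torques, N m; "ee_pos": TCP position; "tcp_rot": TCP orientation; "force": force on the tool from outside, world axes, zero at the start; "moment": the same for the moment, N m; "width": opening from 0.0 (shut) to 1.0 (fully open).
Only numpy, scipy, OpenCV 4.12 (cv2) and the standard library are available. Lean on these libraries where they do the work, as an engineer would, in place of code of your own. Each camera call takes 0.05 s, during which the arm holds its last target. There are 200 camera calls.

## Working session

There is one attempt and no reset: what is moved stays moved. The work goes in short steps, Python scripts to look and compute and a tool call to move; the robot and the scene stay as the last step left them, time stands still between calls to the robot, and variables do not carry over. Pictures are saved under pics/ and viewed, on a budget of 10 in all, crops included, one or two more only if the job needs it, and the job is handed in when it is done.

Besides the shell and the picture viewer there is one more tool, called after ">>>" in YAML: its name, and indented under it one key for each argument. step_arm: Moves the arm, as the interface text tells. Its arguments: {"type":"object","properties":{"rows":{"type":"array","items":{"type":"number"}}},"required":["rows"]}

```bash
mkdir -p pics; cat > h.py <<'E'
import numpy as np,cv2
from scipy.spatial.transform import Rotation as R
from rig import ctrl,optics,order
def save(n,f,img=None):
    im=optics.grab_frame(n) if img is None else img
    cv2.imwrite('pics/'+f,im[:,:,::-1]); return im
def cam(n):
    p=optics.camera_params(n)
    if 'pose' in p: return np.array(p['K']),np.array(p['pose'])
    s=ctrl.observe();T=np.eye(4);T[:3,:3]=R.from_rotvec(s['tcp_rot']).as_matrix();T[:3,3]=s['ee_pos']
    return np.array(p['K']),T@np.array(p['T_tool_cam'])
def pt(K,P,u,v,z):
    d=P[:3,:3]@np.linalg.inv(K)@[u,v,1];o=P[:3,3]
    return o+d*(z-o[2])/d[2]
def px(K,P,X):
    c=K@(P[:3,:3].T@(np.array(X,float)-P[:3,3]));return c[:2]/c[2]
E
python3 - <<'E'
from h import *
s=ctrl.observe();print({k:np.round(v,3) for k,v in s.items()},ctrl.grip_depth)
print(R.from_rotvec(s['tcp_rot']).as_matrix().round(3))
for n in('scene','side','wrist'):
    K,P=cam(n);print(n,K.round(1).tolist(),P.round(3).tolist());save(n,n+'0.png')
E
```

```text
{'clock': np.float64(0.0), 'q': array([ 1.268,  0.239, -0.014,  1.319,  0.   ,  1.571]), 'joint_velocities': array([ 0.   ,  0.001, -0.001, -0.   , -0.001, -0.001]), 'effort': array([ 0.0000e+00, -5.3878e+01,  3.4644e+01,  1.9000e-02,  0.0000e+00,
       -0.0000e+00]), 'ee_pos': array([156.44 , 500.732, 230.696]), 'tcp_rot': array([-4.740e-01, -3.105e+00,  2.000e-03]), 'force': array([-0.185,  0.3  ,  0.17 ]), 'moment': array([-0.014, -0.056,  0.022]), 'width': np.float64(1.001)} 18.700000000000003
[[-0.955  0.298 -0.   ]
 [ 0.298  0.955 -0.001]
 [ 0.    -0.001 -1.   ]]
scene [[449.4, 0.0, 314.1], [0.0, 449.4, 234.8], [0.0, 0.0, 1.0]] [[-0.672, 0.403, -0.621, 1123.015], [0.74, 0.388, -0.549, 545.471], [0.02, -0.829, -0.558, 639.677], [0.0, 0.0, 0.0, 1.0]]
side [[522.5, 0.0, 314.6], [0.0, 522.5, 241.0], [0.0, 0.0, 1.0]] [[0.834, -0.396, 0.383, 141.573], [-0.551, -0.598, 0.582, -568.844], [-0.001, -0.697, -0.717, 852.497], [0.0, 0.0, 0.0, 1.0]]
wrist [[395.0, 0.0, 324.0], [0.0, 395.0, 243.0], [0.0, 0.0, 1.0]] [[0.298, 0.904, 0.307, 76.95], [0.955, -0.281, -0.098, 525.451], [-0.003, 0.322, -0.947, 372.545], [0.0, 0.0, 0.0, 1.0]]
```

View pics/scene0.png

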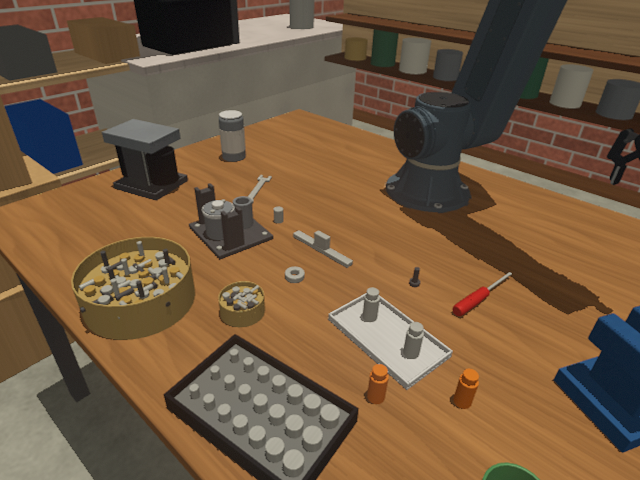

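View pics/side0.png

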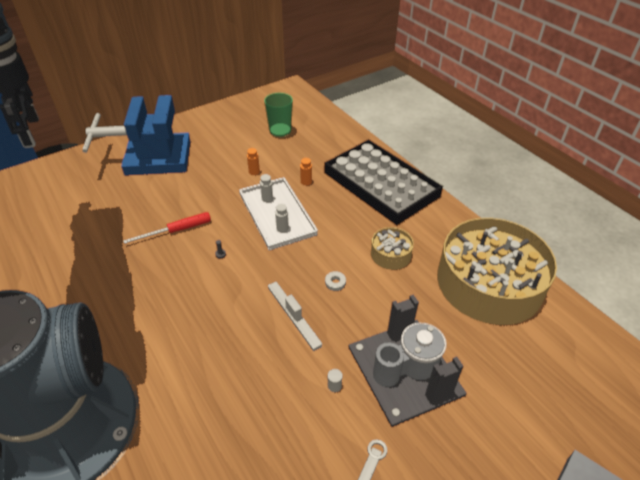

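The candidates are:
- **Plungers:** the two grey ones in the white tray, scene (371,305) and (413,341), are wanted. The orange ones at (377,384) and (467,388) are not meant. The grey pegs in the black tray (~(260,410)) are not meant either.
- **Bar:** scene (322,247), side (294,314). The only thing it could be mistaken for is the wrench, at scene (260,188).
- **Fixture:** scene (231,220), side (410,370).

I'll check these in one crop and take rough positions.

```bash
python3 - <<'E'
from h import *
im=cv2.imread('pics/side0.png')
cv2.imwrite('pics/crop.png',cv2.resize(im[165:430,225:480],None,fx=2.25,fy=2.25,interpolation=cv2.INTER_CUBIC))
K,P=cam('side')
f=lambda u,v,z:pt(K,P,u,v,z).round(0)
print('bar ends',f(271,286,12),f(317,345,12),'lug',f(291,298,46))
print('tray corners',[f(*a,16) for a in((241,191),(284,179),(316,235),(273,246))])
print('pl heads',f(266,178,68),f(281,207,68))
print('mouth',f(389,354,82),'boss',f(425,338,97))
print('plate',[f(*a,12) for a in((350,350),(390,417),(463,389),(424,322))])
E
```

```text
bar ends [444.  54.  12.] [ 444. -117.   12.] lug [449. -18.  46.]
tray corners [array([532., 353.,  16.]), array([644., 334.,  16.]), array([602., 124.,  16.]), array([503., 148.,  16.])]
pl heads [580. 305.  68.] [557. 197.  68.]
mouth [ 511. -237.   82.] boss [ 575. -253.   97.]
plate [array([ 490., -160.,   12.]), array([ 469., -303.,   12.]), array([ 608., -334.,   12.]), array([ 647., -188.,   12.])]
```

View pics/crop.png

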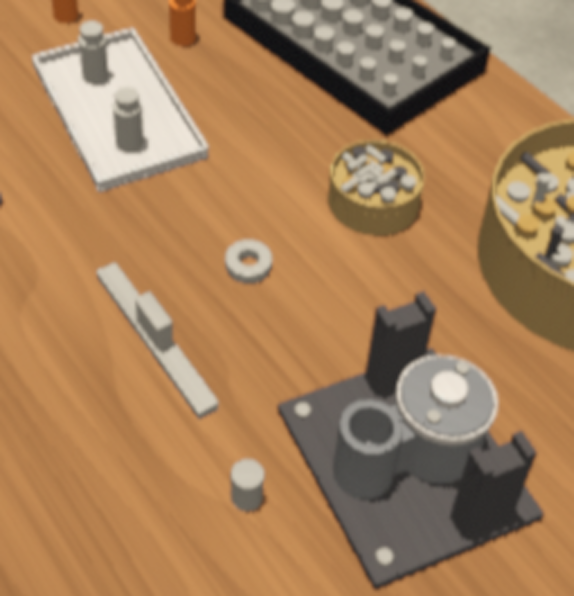

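The crop confirms the bar with its lug, the two grey plungers in the white tray, and the fixture with its solenoid mouth. Next I look at the fixture from above.

>>> step_arm:
  rows: [0,-0.58,-0.553,-0.07,1.268,0,-0.58,-0.553,-0.07,1.268,0,-0.58,-0.553,-0.07,1.268,0,-0.58,-0.553,-0.07,1.268,0,-0.58,-0.553,-0.07,1.268,0,-0.58,-0.553,-0.07,1.268,0,-0.58,-0.553,-0.07,1.268,0,-0.58,-0.553,-0.07,1.268,0,-0.58,-0.553,-0.07,1.268,0,-0.58,-0.553,-0.07,1.268,0,-0.58,-0.553,-0.07,1.268,0,-0.58,-0.553,-0.07,1.268,0,-0.58,-0.553,-0.07,1.268,0,-0.58,-0.553,-0.07,1.268,0,-0.58,-0.553,-0.07,1.268,0,-0.58,-0.553,-0.07,1.268,0,-0.58,-0.553,-0.07,1.268,0,-0.58,-0.553,-0.07,1.268]

```text
clock: 2.4
ee_pos: [545.1, -199.0, 301.8]
tcp_rot: [2.22, 2.222, 0.0]
force: [0.2, -0.3, 0.1]
width: 1.0
```

```bash
python3 - <<'E'
from h import *
s=ctrl.observe();print(s['ee_pos'].round(1) if hasattr(s['ee_pos'],'round') else s['ee_pos'],s['tcp_rot'],s['q'],s['clock'])
K,P=cam('wrist');save('wrist','w1.png');np.savez('w1.npz',K=K,P=P)
E
```

```text
[ 545.1 -199.   301.8] [2.21995235e+00 2.22213503e+00 3.07856699e-04] [-3.50005930e-01  3.25791097e-01  2.87885224e-01  1.53229805e+00
 -5.90694105e-05  1.21980765e+00] 2.4
```

View pics/w1.png

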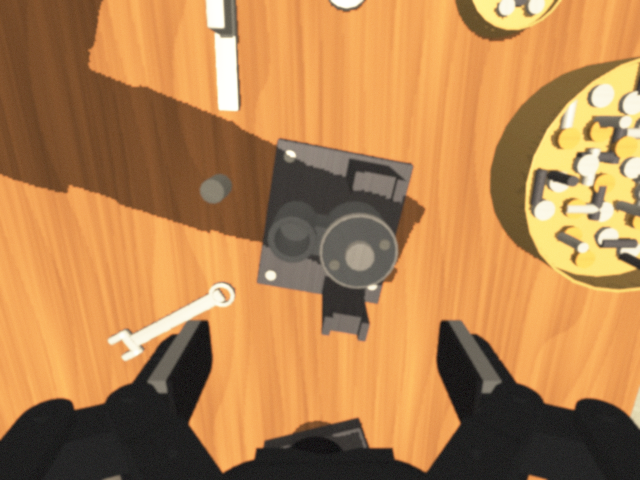

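The wrist view shows the fixture, with plate corners near (278,139), (412,165), (379,302), (258,283), boss (360,256), mouth (292,234), and notch tops near (377,180) and (345,325). The bar's end is at (228,108). I'll zoom in for better pixels.

```bash
python3 - <<'E'
from h import *
im=cv2.imread('pics/w1.png')[130:350,240:430].astype(float)
im=np.clip(255*(im/255)**.5,0,255).astype(np.uint8)
c=cv2.resize(im,None,fx=2.7,fy=2.7,interpolation=cv2.INTER_CUBIC)
cv2.imwrite('pics/w1c.png',c);print(c.shape)
E
```

```text
(594, 513, 3)
```

View pics/w1c.png

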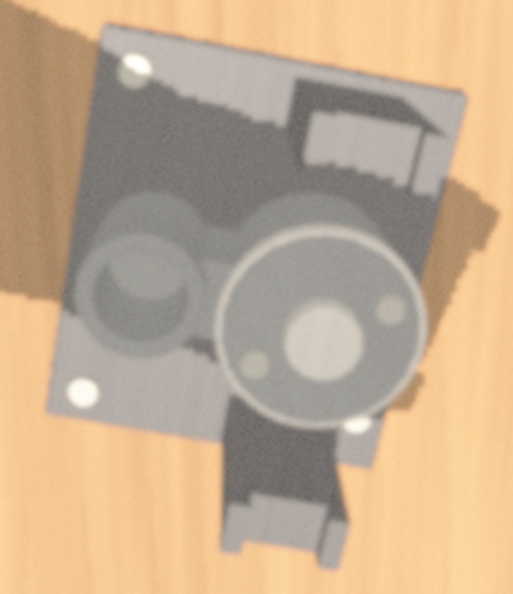

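```bash
cat > fit.py <<'E'
from h import *
from scipy.optimize import least_squares
d=np.load('w1.npz');K,P=d['K'],d['P']
g=lambda u,v,z:pt(K,P,u/2.7+240-.3,v/2.7+130-.3,z)
pl=[g(*a,12) for a in((48,412),(104,23),(467,95),(371,467))]
m=g(141,296,82);b=g(324,340,97)
n1=np.mean([g(*a,100) for a in((312,110),(420,128),(411,187),(303,163))],0)
n2=np.mean([g(*a,100) for a in((250,492),(328,504),(319,555),(243,543))],0)
for n,v in(('plate',pl),('mouth',m),('boss',b),('n1',n1),('n2',n2)):print(n,np.round(v,1).tolist())
print('lens',[np.linalg.norm(pl[i]-pl[(i+1)%4]) for i in range(4)],np.linalg.norm(n1-n2),np.linalg.norm((m-b)[:2]))
def res(p):
    x,y,a,o=p;c,s=np.cos(a),np.sin(a)
    w=lambda X,Y:np.array([x+c*X-s*Y,y+s*X+c*Y])
    r=[w(o-75,-86)-pl[0][:2],w(o-75,86)-pl[1][:2],w(o+75,86)-pl[2][:2],w(o+75,-86)-pl[3][:2],w(-66,0)-m[:2],w(0,0)-b[:2],w(0,70)-n1[:2],w(0,-70)-n2[:2]]
    return np.ravel(r)
s=least_squares(res,[570,-250,-.2,-30],loss='soft_l1');print(s.x.round(3));print(res(s.x).reshape(-1,2).round(1).tolist())
x,y,a,o=s.x;print('mouth',x-66*np.cos(a),y-66*np.sin(a))
E
python3 fit.py
```

```text
plate [[465.7, -313.2, 12.0], [496.4, -146.4, 12.0], [640.9, -174.2, 12.0], [609.8, -340.2, 12.0]]
mouth [514.0, -236.0, 82.0]
boss [578.4, -247.0, 97.0]
n1 [588.3, -179.2, 100.0]
n2 [566.1, -317.7, 100.0]
lens [np.float64(169.59935012922074), np.float64(147.0570192442512), np.float64(168.902475679884), np.float64(146.64831195421363)] 140.27584572796056 65.32123397213098
[ 5.78339e+02 -2.48022e+02 -1.82000e-01 -2.55420e+01]
[[-1.8, -1.1], [-1.4, 1.2], [1.7, 1.7], [1.5, -1.4], [-0.6, -0.1], [-0.1, -1.0], [2.8, 0.0], [-0.4, 0.9]]
mouth 513.4328300743259 -236.05444782189034
```

>>> step_arm:
  rows: [0,0.17,-0.098,0.07,0,0,0.17,-0.098,0.07,0,0,0.17,-0.098,0.07,0,0,0.17,-0.098,0.07,0,0,0.17,-0.098,0.07,0,0,0.17,-0.098,0.07,0]

```text
clock: 3.2
ee_pos: [448.4, -30.3, 232.0]
tcp_rot: [2.221, 2.22, 0.001]
force: [0.5, 0.6, -0.1]
width: 1.001
```

```bash
python3 - <<'E'
from h import *
s=ctrl.observe();print(s['ee_pos'],s['tcp_rot'])
K,P=cam('wrist');im=save('wrist','w2.png');np.savez('w2.npz',K=K,P=P)
h=cv2.cvtColor(im,cv2.COLOR_RGB2HSV);m=((h[...,1]<60)&(h[...,2]>60)).astype(np.uint8)
print(px(K,P,[445,-30,12]))
n,l,st,c=cv2.connectedComponentsWithStats(m)
for i in range(1,n):
    if st[i,4]>300:
        r=cv2.minAreaRect(np.argwhere(l==i)[:,::-1].astype(np.float32));print(st[i],r)
E
```

```text
[448.39668938 -30.29845656 231.95920336] [2.22053850e+00 2.22023391e+00 1.17004524e-03]
[320.3880953  201.34385329]
[ 312   97   26  189 3891] ((324.12109375, 190.99391174316406), (23.0776424407959, 188.3464813232422), 0.9240454435348511)
[ 593  132   47   84 1668] ((616.0, 173.5), (83.0, 46.0), 90.0)
[ 428  149   49   47 1478] ((452.0, 172.0), (46.0, 48.0), 90.0)
[  339   310   123   158 12555] ((409.73529052734375, 388.058837890625), (116.41709899902344, 144.30870056152344), 14.03624439239502)
[ 147  322   54   72 1211] ((171.80015563964844, 354.1058044433594), (23.63396453857422, 82.13092803955078), 25.240528106689453)
[ 448  322   58   72 1721] ((486.1289367675781, 349.4249572753906), (82.13092803955078, 45.58808898925781), 64.75946807861328)
[292 341  24  40 764] ((303.5, 360.5), (39.0, 23.0), 90.0)
```

View pics/w2.png

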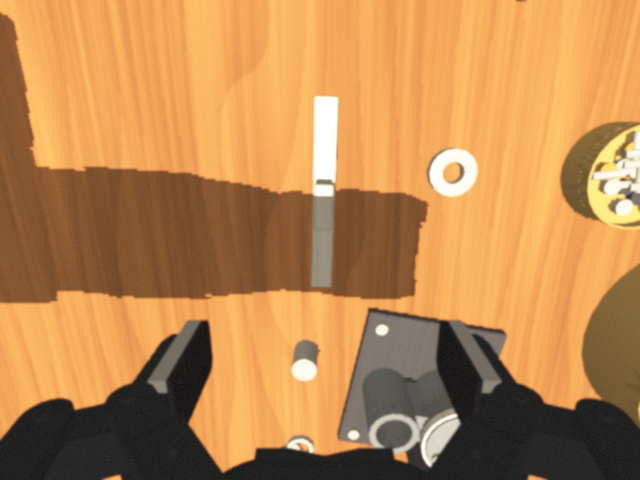

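The bar lies from (326,97) to (322,287), nearly parallel to y. The lug is at about (324,205), and the fingers straddle it clear of everything else.

```bash
python3 - <<'E'
from h import *
d=np.load('w2.npz');K,P=d['K'],d['P']
a=pt(K,P,325.9,97,12);b=pt(K,P,321.5,286.5,12);print(a,b,(a+b)/2,np.linalg.norm(a-b),np.arctan2(-(a-b)[0],(a-b)[1]))
print('lug far top',pt(K,P,324,183,46),'near top',pt(K,P,323,229,46))
E
```

```text
[449.96194522  61.4507604   12.        ] [ 445.90269665 -117.31700137   12.        ] [447.93232093 -27.93312048  12.        ] 178.81384215957672 -0.022702925268353037
lug far top [448.28035187  -6.67475712  46.        ] near top [447.43360644 -46.70143533  46.        ]
```

>>> step_arm:
  rows: [0,0.0025,-0.0005,0.05,0.023,0,0.0025,-0.0005,0.1,0.023,0,0.0025,-0.0005,0.15,0.023,0,0.0025,-0.0005,0.19,0.023,0,0.0025,-0.0005,0.212,0.023,0,0.0025,-0.0005,0.212,0.023,1,0.0025,-0.0005,0.212,0.023,1,0.0025,-0.0005,0.212,0.023,1,0.0025,-0.0005,0.212,0.023,1,0.0025,-0.0005,0.212,0.023,1,0.0025,-0.0005,0.212,0.023,1,0.0025,-0.0005,0.212,0.023,1,0.0025,-0.0005,0.212,0.023,1,0.0025,-0.0005,0.212,0.023]

```text
clock: 5.0
ee_pos: [447.2, -27.3, 19.9]
tcp_rot: [2.246, 2.195, 0.001]
force: [-1.4, -0.0, 7.1]
width: 0.173
```

>>> step_arm:
  rows: [1,0,0,-0.04,0,1,0,0,-0.09,0,1,0,0,-0.14,0,1,0,0,-0.16,0,1,-0.05,0.03,-0.16,0.04,1,-0.1,0.06,-0.16,0.08,1,-0.15,0.09,-0.16,0.12,1,-0.2,0.12,-0.16,0.159,1,-0.2177,0.136,-0.16,0.159,1,-0.2177,0.136,-0.16,0.159,1,-0.2177,0.136,-0.16,0.159,1,-0.2177,0.136,-0.16,0.159]

```text
clock: 6.5
ee_pos: [577.2, -247.1, 179.4]
tcp_rot: [-2.413, -2.011, 0.001]
force: [-1.0, -0.7, -5.1]
width: 0.178
```

```bash
python3 - <<'E'
from h import *
s=ctrl.observe();print(s['ee_pos'],R.from_rotvec(s['tcp_rot']).as_matrix().round(3),s['force'])
K,P=cam('wrist');im=save('wrist','w3.png');np.savez('w3.npz',K=K,P=P)
E
```

```text
[ 577.15956004 -247.06109416  179.40432096] [[ 0.18   0.984 -0.001]
 [ 0.984 -0.18   0.   ]
 [ 0.    -0.001 -1.   ]] [-1.01109254 -0.71230604 -5.05892698]
```

View pics/w3.png

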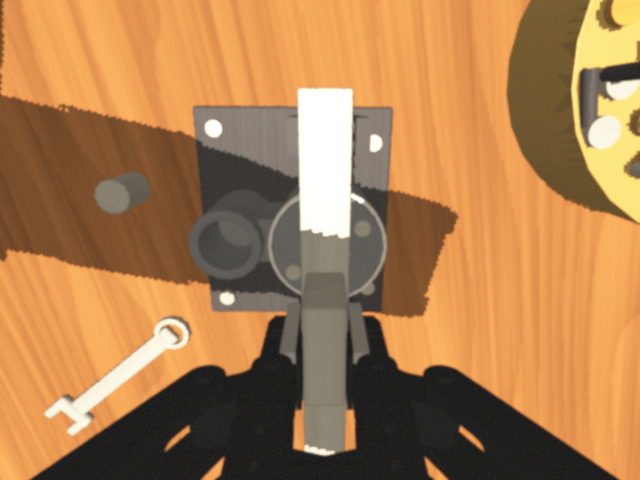

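The bar is held square over the fixture, with its far end at (325,90). In this view the plate corners are (194,107), (392,108), (380,311), (212,310), and the mouth is at (225,243). I'll re-estimate the fixture and bar from it.

```bash
python3 - <<'E'
from h import *
d=np.load('w3.npz');K,P=d['K'],d['P']
g=lambda u,v,z:pt(K,P,u,v,z)
pl=np.array([g(*a,12) for a in((194,107),(392,108),(380,311),(212,310))]);print(pl.round(1).tolist())
y1=pl[0]-pl[3];y2=pl[1]-pl[2];print('yaw',[-np.arctan2(v[0],v[1]) for v in(y1,y2)],np.arctan2(*(pl[1]-pl[0])[1::-1]))
print('mid',pl.mean(0),'mouth',g(225,243.5,82))
ctr=pl.mean(0)[:2];a=-.182;c,s=np.cos(a),np.sin(a);print('origin from plate',ctr+25.5*np.array([c,s]))
z=179.4-19.9+12
e1=g(298.5,90,z);e2=g(352,90,z);e=(e1+e2)/2;print('bar end',e,np.linalg.norm(e1-e2),'bar ctr',e[:2]-90*np.array([-s,c]))
n=g(322.5,448,z);print('near end',n,'yaw',-np.arctan2(*(e-n)[:2]))
E
```

```text
[[497.1, -147.6, 12.0], [641.2, -174.6, 12.0], [609.7, -340.4, 12.0], [464.8, -312.9, 12.0]]
yaw [np.float64(-0.19265601354272213), np.float64(-0.187501676753683)] -0.18522998149092568
mid [ 553.21927181 -243.86216829   12.        ] mouth [ 514.52178353 -234.98704337   82.        ]
origin from plate [ 578.2981053  -248.47758927]
bar end [ 593.02357648 -159.90705518  171.5       ] 18.928481354285 bar ctr [ 576.73385535 -248.42058514]
near end [ 562.71035292 -319.5246723   171.5       ] yaw -0.18767654357794272
```

>>> step_arm:
  rows: [1,0,0.0015,0.02,0.003,1,0,0.0015,0.035,0.003,1,0,0.0015,0.043,0.003,1,0,0.0015,0.048,0.003,1,0,0.0015,0.053,0.003,1,0,0.0015,0.057,0.003,1,0,0.0015,0.057,0.003,1,0,0.0015,0.057,0.003]

```text
clock: 7.55
ee_pos: [579.3, -248.4, 122.5]
tcp_rot: [2.417, 2.006, 0.0]
force: [0.5, -0.3, -4.2]
width: 0.175
```

>>> step_arm:
  rows: [1,0,0,0.0015,0,1,0,0,0.003,0,1,0,0,0.003,0]

```text
clock: 7.92
ee_pos: [579.3, -248.3, 119.9]
tcp_rot: [2.417, 2.006, 0.0]
force: [-1.1, 1.1, 2.4]
width: 0.174
```

>>> step_arm:
  rows: [0.6,0,0,0,0,0.6,0,0,0,0,0.4,0,0,0,0,0.4,0,0,0,0,0.4,0,0,0,0,0.4,0,0,-0.05,0,0.4,0,0,-0.1,0,0,0,0,-0.15,0,0,0,0,-0.15,0,0,0,0,-0.15,0]

```text
clock: 9.18
ee_pos: [579.1, -248.2, 268.8]
tcp_rot: [-2.417, -2.007, 0.0]
force: [0.4, -0.8, -0.1]
width: 0.997
```

```bash
python3 - <<'E'
from h import *
s=ctrl.observe();print(s['ee_pos'],R.from_rotvec(s['tcp_rot']).as_matrix().round(3),s['force'],s['width'],s['q'])
K,P=cam('wrist');im=save('wrist','w4.png');np.savez('w4.npz',K=K,P=P)
E
```

```text
[ 579.05411562 -248.22380464  268.78737666] [[ 0.184  0.983 -0.   ]
 [ 0.983 -0.184  0.   ]
 [-0.    -0.    -1.   ]] [ 0.39341518 -0.75553679 -0.09181522] 0.9969969811188661 [-4.04921812e-01  4.19625774e-01  3.47914101e-01  1.49945380e+00
 -1.11370651e-04  1.35088427e+00]
```

View pics/w4.png

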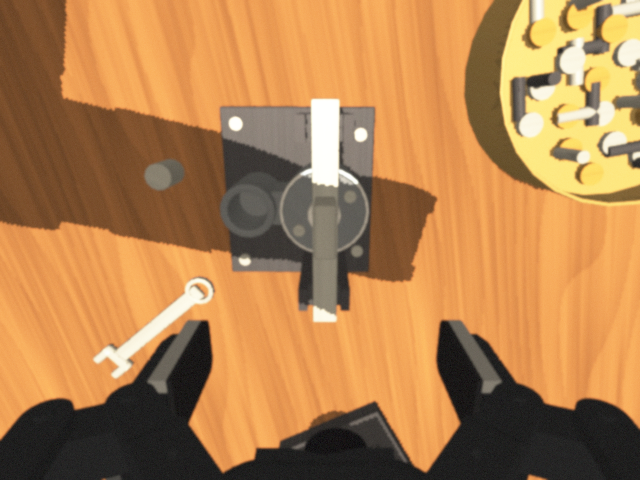

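The bar sits between the notch ears, with ends at (325,99) and (324,321). Next is a view over the tray.

>>> step_arm:
  rows: [0,0.482,-0.1025,-0.03,0,0,0.482,-0.1025,-0.03,0,0,0.482,-0.1025,-0.03,0,0,0.482,-0.1025,-0.03,0,0,0.482,-0.1025,-0.03,0,0,0.482,-0.1025,-0.03,0,0,0.482,-0.1025,-0.03,0,0,0.482,-0.1025,-0.03,0,0,0.482,-0.1025,-0.03,0,0,0.482,-0.1025,-0.03,0,0,0.482,-0.1025,-0.03,0,0,0.482,-0.1025,-0.03,0]

```text
clock: 10.72
ee_pos: [567.3, 243.1, 299.3]
tcp_rot: [2.419, 2.005, -0.0]
force: [0.3, -0.9, 0.0]
width: 0.996
```

```bash
python3 - <<'E'
from h import *
d=np.load('w4.npz');K,P=d['K'],d['P']
a=pt(K,P,325,99,112);b=pt(K,P,324,321,112);print('bar',a,b,(a+b)/2,np.linalg.norm(a-b),'mouth',pt(K,P,249,208.5,82))
s=ctrl.observe();print(s['ee_pos'],R.from_rotvec(s['tcp_rot']).as_matrix().round(3),s['q'],s['force'])
K,P=cam('wrist');im=save('wrist','w5.png');np.savez('w5.npz',K=K,P=P)
E
```

```text
bar [ 595.67346932 -160.97936715  112.        ] [ 562.22879732 -336.42501462  112.        ] [ 578.95113332 -248.70219089  112.        ] 178.604930794704 mouth [ 516.10034272 -234.80433356   82.        ]
[567.28970441 243.06745008 299.30355227] [[ 0.186  0.983 -0.   ]
 [ 0.983 -0.186 -0.   ]
 [-0.    -0.    -1.   ]] [ 4.04878519e-01  3.96113909e-01  3.87852443e-01  1.56270336e+00
 -1.43206184e-04  2.16248801e+00] [ 0.25702985 -0.86599842  0.03842734]
```

View pics/w5.png

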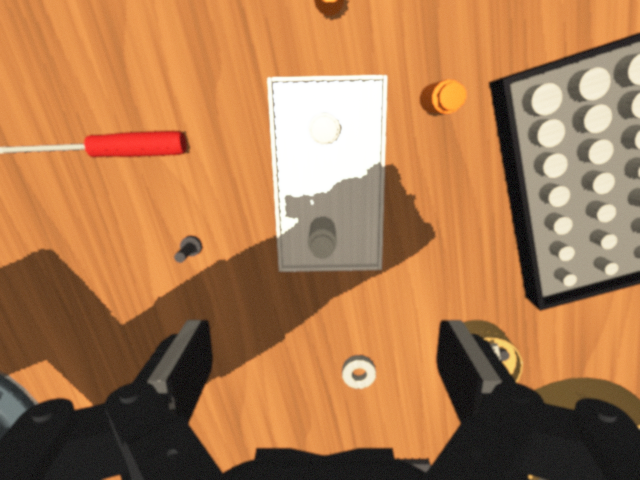

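The tray runs from rows 76 to 270, with a plunger head at about (325,128) and another at about (322,242), in shadow. I'll compute positions and cross-check them against the side view.

```bash
python3 - <<'E'
from h import *
d=np.load('w5.npz');K,P=d['K'],d['P']
Rt=R.from_rotvec(ctrl.observe()['tcp_rot']).as_matrix();tcp=np.array(ctrl.observe()['ee_pos'])
im=cv2.imread('pics/w5.png');
for n,(u0,v0,u1,v1) in(('far',(295,100,355,160)),('near',(295,215,350,265))):
    g=cv2.resize(cv2.cvtColor(im[v0:v1,u0:u1],cv2.COLOR_BGR2GRAY),None,fx=4,fy=4,interpolation=cv2.INTER_CUBIC)
    g=cv2.normalize(g,None,0,255,cv2.NORM_MINMAX)
    g=cv2.createCLAHE(3).apply(g)
    c=cv2.HoughCircles(g,cv2.HOUGH_GRADIENT,1,8,param1=60,param2=14,minRadius=30,maxRadius=80)
    print(n,[(round(u0+x/4,1),round(v0+y/4,1),round(r/4,1)) for x,y,r in (c[0][:6] if c is not None else [])])
# expected px radii at head/body
Ks,Ps=cam('side')
for n,w,s in(('far',(325,128),(266,178)),('near',(322,242),(281,207))):
    a=pt(K,P,*w,72);b=pt(Ks,Ps,*s,72);print(n,a.round(1),'side',b.round(1),'base px',px(K,P,[a[0],a[1],58]).round(1),'tool delta',(Rt.T@(a-tcp)).round(1))
tc=np.array([pt(K,P,*a,16) for a in((268,77),(387,75),(382,270),(279,271))]);print(tc.round(1).tolist(),tc.mean(0).round(1))
E
```

```text
far [(np.float32(324.9), np.float32(127.9), np.float32(16.6)), (np.float32(322.6), np.float32(128.1), np.float32(16.4)), (np.float32(328.4), np.float32(128.6), np.float32(13.2)), (np.float32(325.9), np.float32(133.4), np.float32(11.6)), (np.float32(323.9), np.float32(125.9), np.float32(16.0)), (np.float32(327.1), np.float32(130.4), np.float32(13.9))]
near [(np.float32(317.9), np.float32(237.9), np.float32(19.6)), (np.float32(322.4), np.float32(234.4), np.float32(17.1)), (np.float32(322.4), np.float32(230.4), np.float32(14.1)), (np.float32(325.4), np.float32(235.9), np.float32(19.8)), (np.float32(321.4), np.float32(244.4), np.float32(14.1)), (np.float32(326.9), np.float32(237.9), np.float32(19.6))]
far [580.1 307.6  72. ] side [577.3 300.4  72. ] base px [324.9 127.3] tool delta [ 65.6   0.6 227.4]
near [557.3 202.   72. ] side [554.5 193.4  72. ] base px [322.1 237.6] tool delta [-42.4  -2.2 227.4]
[[533.1, 363.5, 16.0], [649.7, 343.5, 16.0], [615.8, 136.7, 16.0], [497.7, 157.7, 16.0]] [574.1 250.3  16. ]
```

>>> step_arm:
  rows: [0,-0.043,-0.002,0.03,0,0,-0.043,-0.002,0.09,0,0,-0.043,-0.002,0.14,0,0,-0.043,-0.002,0.19,0,0,-0.043,-0.002,0.23,0,0,-0.043,-0.002,0.26,0,0,-0.043,-0.002,0.276,0,0,-0.043,-0.002,0.276,0,0,-0.043,-0.002,0.276,0]

```text
clock: 11.9
ee_pos: [558.1, 202.6, 24.6]
tcp_rot: [2.417, 2.006, 0.003]
force: [0.9, 0.7, 0.6]
width: 1.002
```

```bash
python3 - <<'E'
from h import *
s=ctrl.observe();print(s['ee_pos'],s['force'])
K,P=cam('wrist');im=save('wrist','w6.png');np.savez('w6.npz',K=K,P=P)
c=im[200:480,120:520].astype(float);c=np.clip(255*(c/255)**.6,0,255).astype(np.uint8)
save('',"w6c.png",cv2.resize(c,None,fx=2,fy=2))
print(px(K,P,[*s['ee_pos'][:2],72]),px(K,P,[*s['ee_pos'][:2],58]))
E
```

```text
[558.10317053 202.61082413  24.5630312 ] [0.93443984 0.71841767 0.56613052]
[326.08746649 404.9986871 ] [325.75624154 374.60328906]
```

View pics/w6c.png

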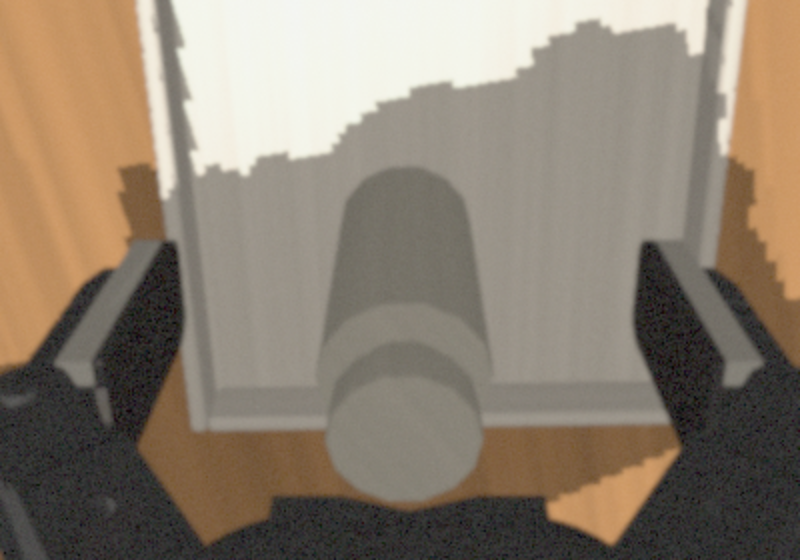

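The near plunger's head centre is at (322.5,418.5) against an expected (326,405), so it lies about 3 mm further along −x of the tool. I'll correct that, close, and lift straight up 60 mm.

>>> step_arm:
  rows: [0,-0.003,-0.001,0,0,0,-0.003,-0.001,0,0,1,-0.003,-0.001,0,0,1,-0.003,-0.001,0,0,1,-0.003,-0.001,0,0,1,-0.003,-0.001,0,0,1,-0.003,-0.001,0,0,1,-0.003,-0.001,0,0,1,-0.003,-0.001,0,0]

```text
clock: 13.08
ee_pos: [555.9, 199.8, 23.5]
tcp_rot: [2.417, 2.007, 0.001]
force: [-0.2, 0.4, 4.6]
width: 0.325
```

>>> step_arm:
  rows: [1,0,0,-0.02,0,1,0,0,-0.04,0,1,0,0,-0.06,0,1,0,0,-0.06,0,1,0,0,-0.06,0,1,0,0,-0.06,0,1,0,0,-0.06,0,1,0,0,-0.06,0]

```text
clock: 14.08
ee_pos: [555.5, 199.6, 82.9]
tcp_rot: [-2.417, -2.007, 0.001]
force: [0.2, 0.6, -4.6]
width: 0.323
```

```bash
python3 - <<'E'
from h import *
F=[]
for i in range(4):
    s=ctrl.observe();F.append(s['force']);optics.grab_frame('side')
print(np.round(F,2),s['ee_pos'],s['width'],s['clock'])
E
```

```text
[[ 0.24  0.56 -4.62]
 [-0.09  0.35 -3.79]
 [-0.25  0.05 -2.95]
 [-0.53  0.07 -4.3 ]] [555.6331846  199.68970512  83.20789134] 0.32417221291266446 14.225
```

The mean force is about −3.9 N (≈0.40 kg), so the near plunger is the heavy one. I'll put it back, lift the far (lighter) one, and return for this one. The far one is 108 mm away along +x of the tool.

>>> step_arm:
  rows: [1,0,0,0.03,0,1,0,0,0.05,0,1,0,0,0.057,0,1,0,0,0.06,0,1,0,0,0.06,0,1,0,0,0.06,0,0.5,0,0,0.06,0,0.5,0,0,0.06,0,0,0,0,0.06,0,0,0,0,0.06,0,0,0,0,0.06,0,0,0,0,0.06,0]

```text
clock: 15.78
ee_pos: [555.7, 199.7, 23.3]
tcp_rot: [2.417, 2.007, -0.0]
force: [0.1, -0.9, -0.7]
width: 1.0
```

>>> step_arm:
  rows: [0,0,0,-0.05,0,0,0,0,-0.1,0,0,0.05,0.001,-0.1,0,0,0.11,0.003,-0.1,0,0,0.11,0.003,-0.1,0,0,0.11,0.003,-0.1,0]

```text
clock: 16.52
ee_pos: [578.4, 307.1, 122.8]
tcp_rot: [2.416, 2.008, -0.002]
force: [-1.0, 0.6, -0.7]
width: 1.004
```

```bash
python3 - <<'E'
from h import *
s=ctrl.observe();print(s['ee_pos'],s['tcp_rot'],s['force'],s['clock'],s['width'])
K,P=cam('wrist');im=save('wrist','w7.png');np.savez('w7.npz',K=K,P=P)
print(px(K,P,[*s['ee_pos'][:2],72]),px(K,P,[*s['ee_pos'][:2],58]))
u,v=px(K,P,[*s['ee_pos'][:2],72]).astype(int)
c=im[v-120:v+100,u-140:u+140];print(u-140,v-120,c.shape)
save('',"w7c.png",cv2.resize(c,None,fx=2,fy=2))
E
```

```text
[578.39600414 307.14627553 122.78357167] [ 2.41633776e+00  2.00760370e+00 -2.05218293e-03] [-0.97875116  0.58061659 -0.65460867] 16.525 1.003564130219542
[324.87998158 273.01629509] [324.8194575  263.18087455]
184 153 (220, 280, 3)
```

View pics/w7c.png

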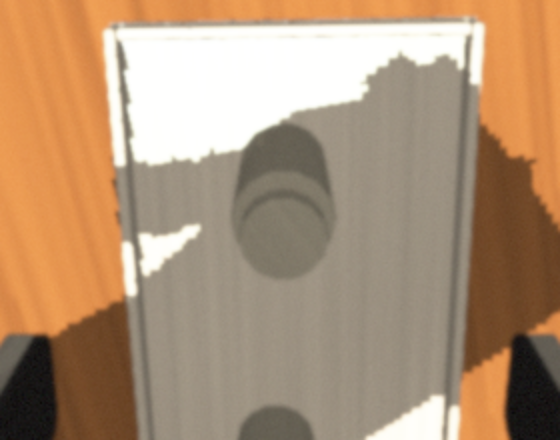

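The far plunger's head is at (326.5,271) against an expected (325,273), so it is centred. The other plunger still stands at the bottom of the crop. Descend, grip, lift.

>>> step_arm:
  rows: [0,0,0.001,0.05,0,0,0,0.001,0.085,0,0,0,0.001,0.1,0,0,0,0.001,0.1,0,1,0,0.001,0.1,0,1,0,0.001,0.1,0,1,0,0.001,0.1,0,1,0,0.001,0.1,0,1,0,0.001,0.1,0,1,0,0.001,0.1,0,1,0,0.001,0.1,0]

```text
clock: 17.95
ee_pos: [580.2, 307.3, 24.3]
tcp_rot: [2.417, 2.007, 0.002]
force: [-1.0, 0.1, 6.4]
width: 0.322
```

>>> step_arm:
  rows: [1,0,0,-0.02,0,1,0,0,-0.04,0,1,0,0,-0.06,0,1,0,0,-0.06,0,1,0,0,-0.06,0,1,0,0,-0.06,0,1,0,0,-0.06,0,1,0,0,-0.06,0]

```text
clock: 18.95
ee_pos: [579.7, 307.0, 82.9]
tcp_rot: [-2.417, -2.007, 0.001]
force: [0.2, -1.0, -1.3]
width: 0.323
```

```bash
python3 - <<'E'
from h import *
F=[]
for i in range(4):
    s=ctrl.observe();F.append(s['force']);optics.grab_frame('side')
print(np.round(F,2),s['ee_pos'],s['width'],s['clock'])
E
```

```text
[[ 0.22 -0.96 -1.27]
 [-0.55  0.84 -1.9 ]
 [ 0.61 -0.01 -0.28]
 [-0.51 -0.74 -0.7 ]] [579.82473566 307.09369925  83.19952701] 0.3238360728689066 19.1
```

This one reads about −1.0 N, so it is lighter. I'll put it back and re-grasp the near one.

>>> step_arm:
  rows: [1,0,0,0.03,0,1,0,0,0.05,0,1,0,0,0.057,0,1,0,0,0.06,0,1,0,0,0.06,0,1,0,0,0.06,0,0.5,0,0,0.06,0,0.5,0,0,0.06,0,0,0,0,0.06,0,0,0,0,0.06,0,0,0,0,0.06,0,0,0,0,0.06,0,0,0,0,0.06,0,0,0,0,0.06,0]

```text
clock: 20.9
ee_pos: [579.8, 307.0, 23.3]
tcp_rot: [2.417, 2.007, -0.0]
force: [-0.3, -0.1, -1.2]
width: 0.999
```

>>> step_arm:
  rows: [0,0,0,-0.05,0,0,0,0,-0.1,0,0,-0.05,-0.002,-0.1,0,0,-0.11,-0.004,-0.1,0,0,-0.11,-0.004,-0.1,0,0,-0.11,-0.004,-0.05,0,0,-0.11,-0.004,-0.015,0,0,-0.11,-0.004,0,0,0,-0.11,-0.004,0,0,1,-0.11,-0.004,0,0,1,-0.11,-0.004,0,0,1,-0.11,-0.004,0,0,1,-0.11,-0.004,0,0,1,-0.11,-0.004,0,0,1,-0.11,-0.004,0,0,1,-0.11,-0.004,0,0]

```text
clock: 22.9
ee_pos: [556.3, 199.8, 24.3]
tcp_rot: [2.417, 2.006, 0.002]
force: [-0.4, -1.2, 6.6]
width: 0.324
```

>>> step_arm:
  rows: [1,0,0,-0.02,0,1,0,0,-0.06,0,1,0,0,-0.12,0,1,0,0,-0.15,0,1,0,0,-0.15,0,1,0,0,-0.15,0,1,0,0,-0.15,0]

```text
clock: 23.78
ee_pos: [554.6, 199.3, 171.3]
tcp_rot: [-2.416, -2.006, 0.005]
force: [-0.0, 1.5, -4.2]
width: 0.322
```

```bash
python3 - <<'E'
from h import *
F=[]
for i in range(4):
    s=ctrl.observe();F.append(s['force']);optics.grab_frame('side')
Rt=R.from_rotvec(s['tcp_rot']).as_matrix()
print(np.round(F,2),s['ee_pos'],s['width'],s['clock'],s['q'])
print('delta to mouth',Rt.T@(np.array([514.3,-235.7,0])-np.array(s['ee_pos'])))
E
```

```text
[[-0.01  1.48 -4.16]
 [ 0.12  0.32 -4.55]
 [ 0.09 -0.25 -2.91]
 [ 0.33 -0.7  -3.74]] [555.19487334 199.52304577 172.10082929] 0.3209160262100718 23.925 [ 3.45053329e-01  3.74624638e-01  3.05825555e-02  1.22879734e+00
 -9.87050172e-05  2.10084433e+00]
delta to mouth [-435.12653554   40.1534971   172.51892771]
```

>>> step_arm:
  rows: [1,-0.04,0.004,0,0,1,-0.09,0.008,0,0,1,-0.14,0.013,0,0,1,-0.19,0.018,0,0,1,-0.24,0.022,0,0,1,-0.29,0.027,0,0,1,-0.34,0.031,0,0,1,-0.38,0.035,0,0,1,-0.41,0.038,0,0,1,-0.43,0.04,0,0,1,-0.435,0.04,0.005,0,1,-0.435,0.04,0.01,0,1,-0.435,0.04,0.01,0,1,-0.435,0.04,0.01,0,1,-0.435,0.04,0.01,0,1,-0.435,0.04,0.01,0]

```text
clock: 25.98
ee_pos: [515.1, -235.1, 163.5]
tcp_rot: [2.417, 2.007, 0.0]
force: [0.8, 0.5, -4.2]
width: 0.319
```

```bash
python3 - <<'E'
from h import *
s=ctrl.observe();print(s['ee_pos'],s['tcp_rot'],s['force'],s['width'],s['clock'])
a=optics.grab_frame('scene');K,P=cam('scene');print(px(K,P,[514.3,-235.7,82]),px(K,P,[514.3,-235.7,142]))
b=optics.grab_frame('side');K,P=cam('side');print(px(K,P,[514.3,-235.7,82]),px(K,P,[514.3,-235.7,142]))
c=np.hstack([cv2.resize(a[150:400,165:465],(400,333)),cv2.resize(b[150:420,230:480],(400,333*270*300//(250*250)))[:333]])
c=np.hstack([cv2.resize(a[150:400,165:465],(400,333)),cv2.resize(b[150:430,225:475],(297,333))])
save('',"fin.png",c)
E
```

```text
[ 515.10318916 -235.05158179  163.51874184] [2.41657737e+00 2.00695342e+00 7.24980452e-05] [ 0.76602471  0.52977265 -4.18987467] 0.31925810554019163 25.975
[241.72969916 200.51316363] [239.98433085 178.85289608]
[389.93485102 352.6131447 ] [393.72568945 332.48082819]
```

View pics/fin.png

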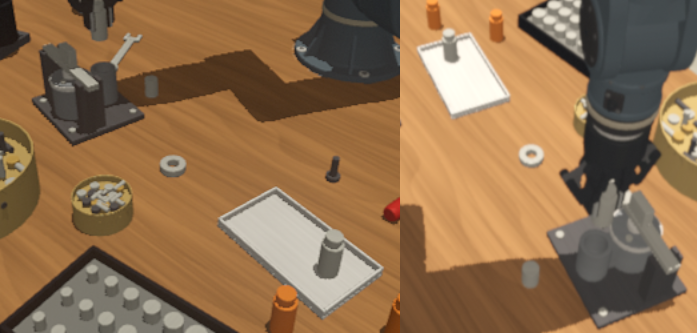

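The lighter plunger stands upright in the tray and the bar lies in both notches. The held plunger's underside shows at scene (240,180), against a prediction of (240,179) for a point 60 mm over the mouth. I'm handing the job in.

```bash
python3 -c "
from h import *
print(order.close_job())"
```

```text
the job is handed in; nothing more can be done
None
```

The job is handed in at about 26 s of the 72 s allowed; the interface gives no verdict.

**Bar:** It lies in both notches, let go. A wrist view after release put its centre about 1 mm from the seat. I did not measure its tilt, but it seated at the expected height and looks level in the last view.

**Plungers:** Lifted in turn, the near one read about −3.9 N (≈0.4 kg) and the far one about −1.0 N, with a few tenths of a newton of noise. The near one is therefore the solid one, and it read about −3.8 N again on the second lift. The lighter one was put back and stands upright in the tray.

**Final hold:** The heavier plunger is held upright, its underside about 60 mm over the mouth. Its centring is within about 2 mm, judged by the tool position and the scene picture.

**Disagreements:** Rough positions from the side camera differed from the wrist camera's by 4 to 7 mm in y, so I used the wrist's. Its plate lengths came out about 1.5 % short. It also placed the near plunger about 3 mm off, corrected before grasping. Estimates of the mouth's position varied by about 2 mm.

I viewed 12 pictures, two over the budget of 10. The bystanders in the last view look untouched. The wrench is only partly in it, and the screwdriver is almost out of frame.

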